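Cap the stand and hold its cover at the balance point

ROBOT

A 6-joint arm with a two-finger parallel gripper is mounted at the origin on the work surface. World frame = base frame: x ahead of the robot, y to its left, z up, the work surface at z = 0. Lengths are in m, angles in degrees, forces in N, time in s.
With the tool pointing down it reaches from about 0.35 to 0.8 m from the base axis. Payload 7.3 kg.
Tool frame: the origin (TCP) lies at the very end of the fingers, on their centre line; the grasp point (between the pads) lies 19 mm behind it; z points along the fingers, y is the line along which they close (so a half turn about z gives the same grasp; the last joint's range is limited). The gripper opens to 85 mm and grips with 20 to 120 N. Pads are 22 mm wide; open, the fingers measure 114 mm over their backs; the gripper's body (76 mm by 85 mm) begins 54 mm behind the grasp point. The pads swing forward as they close: fully open they stand 13 mm farther back than shut.
Start: joints at [55.061, 19.595, 87.324, -0, 73.075, -8.365], TCP at [0.235, 0.47, 0.231] pointing down, gripper open.
Joint ranges: [-145.02, 145.02], [-44.19, 115.74], [2.07, 154.8], [-57.11, 237.11], [16.16, 152.29], [-177.93, 177.93]. Speed limits (degrees/s): [147.25, 147.25, 180, 180, 180, 180].

INTERFACE

Orientations are given as [roll, pitch, yaw] about the fixed x, y, z axes, in that order (R = Rz(yaw) Ry(pitch) Rx(roll)).
In Python, from station import robot gives the robot as it stands.
- The arm moves only by the shell command python3 -m inch 'ROWS' [FORCE]. ROWS is JSON, a list of rows, each a list of 5 numbers: the shift along the tool's x, y, z in units of 25 cm (1.0 is 25 cm), then the turn about the tool's z in units of 2 rad (1.0 is 2 rad), then the closure, from 0 (fully open) to 1 (shut). A call has 1 to 5 rows; each row is the pose to reach, as a shift and turn from the pose commanded when the call began, along the tool's axes at that moment; what a row does not reach only later rows make up. A row lasts 1/10 s, in which the tool goes at most 50 mm and 8.59 degrees, less where a joint would pass 70% of its speed; a pose out of reach is approached as far as the arm can. A call with a number of a shift or a turn outside -1 to 1 is refused whole. A call with a gripper value outside its range is refused whole. The fingers move at their own pace and stop on an object; FORCE is the grip in N (left out, the last holds). Time passes only in rows, so rows that repeat a pose let the fingers close. It gives the time, the measured TCP pose, the force, the opening and the grip force at its end, in the units of the state.
- robot.get_state(): the state, without advancing time (a new reading comes with each control period).
- robot.camera(name): name is "scene" or "top" or "wrist"; returns a dict with "img" (420x560x3 uint8, red, green, blue), "z_map" (420x560 float32, m along the optical axis (not along the pixel's ray), 0 where there is no reading), "fov_y" (degrees; the focal length in pixels is half the picture's height over the tangent of half this angle, whatever the lens; pixels are square), "cx", "cy" (the principal point, pixels), "world_to_cam" (4x4, takes a point from world to camera coordinates); the wrist camera has in their place "hand_eye" (4x4, takes a point from camera to tool coordinates, whose origin is the TCP and whose axes are the flange's). Camera axes: x right, y down, z forward; pixel columns grow to the right and rows downward; lengths in m; the calibration is good to about 2 mm. A picture is of the moment at which its call begins: read the wrist's pose just before it.
- robot.sign_off(): hands the job in; it is judged then, once.
Trained networks look in the newest picture that a camera, given by its name, has taken for a name from the list of things; names that differ only in an ending like _2 or _b are one class to them, and where a whole thing is asked for, a point or a joint stands for the part that bears it (a point fixed in the world has none). Each returns a list of dicts, best first, with "p" (0 to 1); they miss things now and then, are a little off and sometimes report something else, mostly with a low value. They report only what shows in the picture. A call takes as long as a camera call. They do not tell look-alikes from the thing itself.
- robot.boxes_of(camera, name): "box" ([left, top, right, bottom] in pixels, round what is visible of it).
- robot.silhouettes(camera, name): "mask" (420x560 bool, what is visible of it) and "box" ([left, top, right, bottom] in pixels, round what is visible of it).
- robot.tip_of(camera, name): "position" ([row, column] in pixels: a listed point, or the origin of a listed thing).
The state is a dict: "time_s": time; "joint_pos": joint angles; "joint_velocities": joint speeds; "tau": joint torques, N m; "tcp_pos": TCP position; "eef_rot": TCP orientation; "contact_force": force on the tool from outside, world axes, zero at the start; "ft_torque": the same for the moment, N m; "finger_gap": finger opening in m; "gripper_force": force on a finger pad.
Only numpy, scipy, OpenCV 4.12 (cv2) and the standard library are available. Lean on these libraries where they do the work, as an engineer would, in place of code of your own. Each camera call takes 0.05 s, during which the arm holds its last target. There are 200 camera calls.

TASK

Take the aluminium end cap that lies rim down on the table (the other one lies rim up, like a cup), seat it fully home and still rim down in the round pocket of the capping stand, and let go of it. Then take the stand's hinged steel cover by its bail handle, swing it up from its back rest to the balance point, where it would fall neither shut nor back (a little short of upright as it comes up, because of the heavy pad on its inside), and hold it still there by the handle for a colleague to fit the stay: the job finishes while you are still holding it, do not let go; never let it drop shut, and leave everything else on the bench where it is.

Things in the scene. Friction and masses are not known exactly. Their poses are not given: they have to be found in the camera images.
- cap_down_center (a point): Centre (half-way up) of the aluminium end cap that lies rim down: a round cup shape, 56 mm outside diameter, 34 mm high, wall 5 mm, closed face (6 mm thick) on top, open rim on the table; about 0.12 kg. Its z axis points up, out of the closed face; its yaw is of no meaning. It may be gripped across its diameter.
- cap_up_center (a point): Centre (half-way up) of an identical cap that lies the other way, rim up (open like a cup). Not used: leave it where it is.
- stand: Steel capping stand, fixed; place and yaw vary. Origin: on the table under the pocket's centre; x along the hinge, y from pocket to hinge, z up. Pocket block 130 x 130 x 20 mm high. Behind it (y 65 to 160 mm) a foot 8 mm high, hinge cheeks at x +-58 mm, y 72 to 98 mm, 96 mm high, and a back rest of thin rods at y 130 mm, 124 mm high.
- pocket (a point): Centre of the pocket's floor: a round blind recess in the top of the stand's block, 61 mm in diameter, 8 mm deep, its floor 12 mm above the table. The seated cap's centre is 17 mm above this point, its top 34 mm above.
- hinge (a point): Middle of the cover's hinge axis, 85 mm from the pocket's centre along the stand's y, 80 mm above the table. The axis runs along the stand's x.
- handle (a point): Middle of the bail handle's round grip bar, 12 mm thick, 76 mm free between legs that hold it 45 mm off the plate's edge. 180 mm from the hinge along the plate, 8 mm off the axis to the pad side; x along the bar, -y from hinge to bar. Can be gripped from straight above, turning in the fingers as the cover swings. Bar height: about 207 mm on the back rest, 258 mm at balance.
- cover (a joint): Cover angle, rad: 0 shut, 1.57 upright, 2.40 on its back rest (start). Plate 100 x 123 x 5 mm, about 0.75 kg, heavy pad 64 mm wide, 20 mm thick inside. Balances at 1.752: plate leaning 0.18 rad (10 degrees) from upright away from the pocket, bar 25 mm beyond the hinge axis (stand +y). Free hinge, no stay: below that it falls shut, above it falls back open.
- block: A bystander, to be left alone: wooden block 40 x 90 x 25 mm. Origin at its underside.
- tin_a: A bystander, to be left alone: round steel moisture tin, 80 mm wide, 75 mm high. Origin at its underside.
- tin_b: A bystander, to be left alone: small glass jar with steel lid, 50 mm wide, 55 mm high. Origin at its underside.
- weight: A bystander, to be left alone: dark steel surcharge ring, 100 mm wide, 28 mm high. Origin at its underside.
- brush: A bystander, to be left alone: hand brush lying flat. Origin at its underside.
- spatula: A bystander, to be left alone: spatula lying flat. Origin at its underside.
- collar: A bystander, to be left alone: rusty mould collar, 112 mm wide, 50 mm high. Origin at its underside.
Mind the look-alikes: they are no part of the job. Leave any blue or purple look-alike of the part that bears cap_down_center alone.

How it is judged (in metres and radians):
On the way, in this order (a step that is already met when the one before it is completed fails the run):
1. the cap is seated rim down in the pocket and let go, the cover still lying back (horizontal distance between cap_down_center and pocket below 0.004 m and height (world z) of cap_down_center below 0.033 m and angle between cap_down_center's own z axis and vertical below 0.08 rad and contact force between cap_down and the fingers below 0.1 N and value of joint cover above 2.1 rad), for 0.2 s.
2. the cover is at its balance point, held by the robot (value of joint cover between 1.662 and 1.842 rad and velocity of joint cover between -0.06 and 0.06 rad/s and contact force between cover and the fingers above 1 N and distance between the grasp point and handle below 0.045 m), for 0.3 s.
At the end, for the whole second after the job is handed in: Cap in the pocket: within 4 mm of its axis, centre under 33 mm high, tilt under 0.08 rad, let go. Cover within 0.09 rad of 1.752 rad, slower than 0.06 rad/s, fingers on it with over 1 N, grasp point within 45 mm of the handle. Other cap moved under 30 mm (all of step 2 and horizontal distance between cap_down_center and pocket below 0.004 m and height (world z) of cap_down_center below 0.033 m and angle between cap_down_center's own z axis and vertical below 0.08 rad and contact force between cap_down and the fingers below 0.1 N and distance of cap_up_center from where it was at the start of the episode below 0.03 m); the arm keeps its last pose, push and grip.
It fails at once if the cover drops shut (below 1.0 rad) (value of joint cover below 1 rad).
It fails at once if the cap is turned over (tilted more than 1.2 rad) (angle between cap_down_center's own z axis and vertical above 1.2 rad).
It fails at once if the other cap or another thing on the bench is moved more than 30 mm (distance of any of cap_up_center, block, tin_a, tin_b, weight, brush, spatula, collar from where it was at the start of the episode above 0.03 m).
It also fails if it takes over 48 s, if anything falls off the work surface, if the arm or the gripper's body presses on something with over 40 N, if the wrist force passes 120 N, or if a joint passes its speed limit or range.

## Working session

There is one attempt and no reset: what is moved stays moved. The work goes in short steps, Python scripts to look and compute and a shell command to move; the robot and the scene stay as the last step left them, time stands still between calls to the robot, and variables do not carry over. Pictures are saved under pics/ and viewed, at most 10 in all, crops included, and the job is handed in when it is done.

```bash
mkdir -p pics; ls; cat > h.py <<'E'
import numpy as np, cv2
from station import robot
from scipy.spatial.transform import Rotation as Ro
def T_tool():
    s=robot.get_state(); T=np.eye(4)
    T[:3,:3]=Ro.from_euler('xyz',s['eef_rot'],degrees=True).as_matrix(); T[:3,3]=s['tcp_pos']; return T
def cam(n):
    T=T_tool(); c=robot.camera(n)
    c['c2w']=T@np.array(c['hand_eye']) if 'hand_eye' in c else np.linalg.inv(np.array(c['world_to_cam']))
    c['f']=c['img'].shape[0]/2/np.tan(np.radians(c['fov_y'])/2); return c
def ray(c,r,q):
    d=np.array([(q-c['cx'])/c['f'],(r-c['cy'])/c['f'],1.]); return c['c2w'][:3,3],c['c2w'][:3,:3]@d
def at_z(c,r,q,z):
    o,d=ray(c,r,q); return o+d*(z-o[2])/d[2]
def cloud(c,mask=None):
    z=c['z_map']; m=z>0
    if mask is not None: m&=mask
    r,q=np.nonzero(m); zz=z[r,q]
    p=np.stack([(q-c['cx'])/c['f']*zz,(r-c['cy'])/c['f']*zz,zz],1)
    return p@c['c2w'][:3,:3].T+c['c2w'][:3,3], r,q
def at_d(c,r,q):
    r,q=int(round(r)),int(round(q)); w=c['z_map'][max(r-2,0):r+3,max(q-2,0):q+3]; w=w[w>0]
    o,d=ray(c,r,q); return o+d*np.median(w) if len(w) else None
def save(c,n): cv2.imwrite('pics/'+n,c['img'][:,:,::-1])
E
python3 - <<'E'
from h import *
np.set_printoptions(precision=4,suppress=True)
print(robot.get_state())
for n in ['top','scene']:
    c=cam(n); save(c,n+'0.png'); print(n,c['c2w'])
    for k in ['cap_down_center','cap_up_center','pocket','hinge','handle','stand']:
        for d in robot.tip_of(n,k)[:3]:
            print(n,k,round(d['p'],2),np.round(d['position'],1),at_d(c,*d['position']))
    for k in ['block','tin_a','weight','brush','spatula','collar']:
        for d in robot.tip_of(n,k)[:3]:
            if d['p']>.3: print(n,k,round(d['p'],2),np.round(d['position'],1),at_d(c,*d['position']))
E
```

```text
pics
{'time_s': 0.0, 'joint_pos': array([55.0606, 19.6367, 87.3776,  0.0012, 73.0747, -8.3652]), 'joint_velocities': array([-0.0259,  0.0833, -0.0607, -0.085 ,  0.0098, -0.0121]), 'tau': array([ -0.0005, -43.3675, -24.6012,  -0.    ,   0.0078,  -0.    ]), 'tcp_pos': array([0.2346, 0.4692, 0.2306]), 'eef_rot': array([-179.9121,   -0.0141,  153.4254]), 'contact_force': array([0.2976, 1.0302, 0.3044]), 'ft_torque': array([-0.0765,  0.028 , -0.0183]), 'gripper_force': 0.0, 'finger_gap': 0.08515908936890418}
top [[-0.0282 -0.9884  0.1492  0.4105]
 [-0.9996  0.0268 -0.0118  0.0261]
 [ 0.0076 -0.1495 -0.9887  1.358 ]
 [ 0.      0.      0.      1.    ]]
top cap_down_center 0.91 [158.4 392.1] [ 0.7343 -0.2727  0.0351]
top cap_down_center 0.78 [269.7 341.2] [ 0.4606 -0.133   0.0363]
top cap_down_center 0.75 [233.4 334.7] [ 0.5507 -0.1226  0.0347]
top cap_up_center 0.63 [276.8 382.3] [ 0.4418 -0.2368  0.0063]
top cap_up_center 0.57 [213.7 376.3] [ 0.5947 -0.2252  0.0348]
top cap_up_center 0.27 [152.7 352.3] [ 0.7392 -0.1675  0.0759]
top pocket 0.55 [224.  268.8] [0.5798 0.0377 0.0139]
top hinge
[... 1061 characters left out ...]
.  210.9] [ 0.4293 -0.234   0.0083]
scene pocket 0.7 [241.  278.9] [0.5822 0.0357 0.0141]
scene hinge 0.79 [227.6 312.7] [0.5802 0.12   0.0903]
scene handle 0.63 [193.5 377. ] [0.5559 0.2447 0.2144]
scene stand 0.96 [242.9 282.9] [0.584  0.0471 0.0127]
scene block 0.82 [199.4 145.2] [ 0.5712 -0.3655  0.0257]
scene tin_a 0.63 [273.2 169. ] [ 0.7837 -0.1574  0.0454]
scene tin_a 0.57 [280.9 216.4] [ 0.7552 -0.0555  0.0255]
scene weight 0.81 [178.3 162.7] [ 0.4724 -0.3685  0.0238]
scene brush 0.6 [227.6 379.9] [0.4578 0.2686 0.0213]
scene spatula 0.65 [260.5 440.5] [0.5093 0.4224 0.0151]
scene spatula 0.6 [328.4 399. ] [0.7176 0.356  0.0011]
scene collar 0.93 [325.  396.9] [0.7118 0.351  0.001 ]
```

```bash
python3 - <<'E'
import cv2,numpy as np
a=cv2.imread('pics/top0.png')
cv2.imwrite('pics/top0c.png',cv2.resize(a[120:310,100:490],(780,380),interpolation=cv2.INTER_CUBIC))
b=cv2.imread('pics/scene0.png')
cv2.imwrite('pics/scene0c.png',cv2.resize(b[150:350,90:350],(780,600),interpolation=cv2.INTER_CUBIC))
E
```

```text
(no output)
```

View pics/top0c.png

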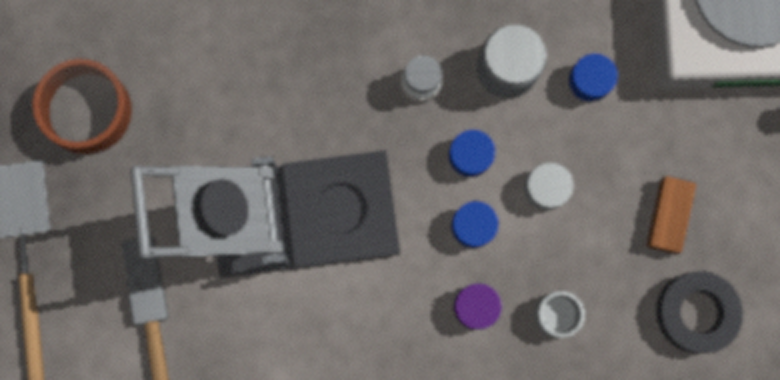

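View pics/scene0c.png

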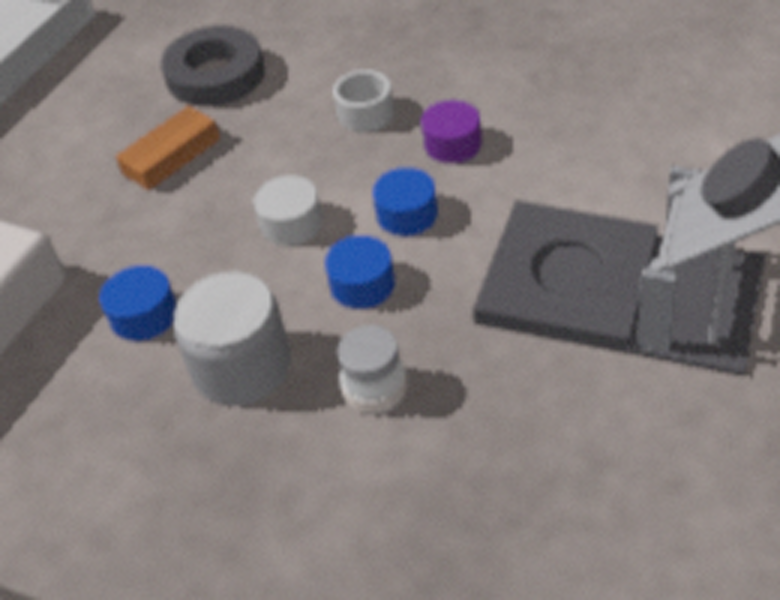

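Candidates in the top picture: silver disc (col 375, row 213), which has a closed face on top. Blue ones at (336,196), (337,232) and (397,158), and purple at (338,273), are look-alikes. Silver (381,277) shows an open cup, so it's the rim-up one. The silver disc at (375,213) is the one meant, and the crops show it clearly. The stand's pocket is at (270,224), and the bar is at about col 171. Next, precise measuring.

```bash
python3 - <<'E'
from h import *
np.set_printoptions(precision=4,suppress=True)
for n in ['top','scene']:
    c=cam(n); P,r,q=cloud(c)
    near=(np.hypot(P[:,0]-.6,P[:,1]+.22)<.045)&(P[:,2]>.028)&(P[:,2]<.045)
    A=P[near]; (x,y),rad=cv2.minEnclosingCircle((A[:,:2]*1000).astype(np.float32)); print(n,'cap',len(A),x,y,rad,np.median(A[:,2]),A.mean(0))
    t=c['img'].astype(int); silver=(abs(t[...,0]-t[...,2])<25)&(t.mean(2)>120)
    # block top
    b=(abs(P[:,0]-.58)<.1)&(abs(P[:,1]-.037)<.1)&(P[:,2]>.015)&(P[:,2]<.026)
    B=P[b]; print('blk',len(B),np.median(B[:,2]),cv2.minAreaRect((B[:,:2]*1000).astype(np.float32)))
    p=(np.hypot(P[:,0]-.58,P[:,1]-.037)<.02); print('pocketfloor z',np.median(P[p,2]))
    h=(P[:,2]>.195)&(abs(P[:,0]-.56)<.07)&(abs(P[:,1]-.24)<.06); H=P[h]; 
    print('bar',len(H),H.mean(0),np.median(H[:,2]),np.linalg.svd(H-H.mean(0),full_matrices=False)[2][0],H[:,0].min(),H[:,0].max())
    u=(np.hypot(P[:,0]-.43,P[:,1]+.235)<.045)&(P[:,2]>.028)&(P[:,2]<.045); print('capup',P[u].mean(0))
    for k,nm in [((.7507,-.165),'tin'),((.55,-.1226),'blue'),((.6575,-.127),'blue2')]:
        u=(np.hypot(P[:,0]-k[0],P[:,1]-k[1])<.05)&(P[:,2]>.028)&(P[:,2]<.045); print(nm,P[u].mean(0))
E
```

```text
top cap 396 599.27880859375 -221.84136962890625 27.851335525512695 0.034827287838752774 [ 0.5989 -0.2214  0.0349]
blk 2289 0.02060383758203832 ((578.9082641601562, 44.929931640625), (130.80970764160156, 148.86660766601562), 5.780576229095459)
pocketfloor z 0.013307501157816759
bar 337 [0.5573 0.2431 0.2107] 0.2122117363052094 [-0.9945 -0.1043 -0.0002] 0.5094923502072506 0.6080105506027522
capup [ 0.4408 -0.227   0.0341]
tin [ 0.7264 -0.1657  0.0368]
blue [ 0.5543 -0.1282  0.0349]
blue2 [ 0.643 -0.128  0.035]
scene cap 279 597.5791015625 -222.94601440429688 28.818798065185547 0.03528885601193321 [ 0.6002 -0.2215  0.035 ]
blk 1814 0.02133354689497602 ((576.080322265625, 50.116790771484375), (135.5509490966797, 163.29608154296875), 5.825109481811523)
pocketfloor z 0.013604361512930097
bar 261 [0.5644 0.242  0.2099] 0.21259898647802666 [ 0.9949  0.0999 -0.0134] 0.5118734587665283 0.607378080155921
capup [ 0.4418 -0.2267  0.0335]
tin [ 0.7759 -0.1591  0.0367]
blue [ 0.5557 -0.1285  0.035 ]
blue2 [ 0.6443 -0.1284  0.0349]
```

```bash
cat >> h.py <<'E'
def plan(x,y,z,yaw):
    T=T_tool(); s=robot.get_state()
    d=T[:3,:3].T@(np.array([x,y,z])-T[:3,3]); cy=s['eef_rot'][2]
    t=-((yaw-cy+180)%360-180)
    print('t',s['time_s'],'tcp',np.round(s['tcp_pos'],4),np.round(s['eef_rot'],2),'| units',np.round(d/.25,4),'turn',round(np.radians(t)/2,4),'rows',np.linalg.norm(d)/.05,abs(t)/8.59)
E
cat > p.py <<'E'
import sys
from h import *
plan(*map(float,sys.argv[1:5]))
E
python3 p.py .599 -.2215 .24 90
```

```text
t 1.4 tcp [0.2348 0.4696 0.2313] [179.99  -0.   153.43] | units [-2.5394 -1.8207 -0.035 ] turn 0.5535 rows 15.624209549733354 7.383977790463275
```

```bash
R='[-0.8,-0.58,-0.06,0.0,0]'; python3 -m inch '[[-0.8,-0.58,-0.06,0,0],[-0.8,-0.58,-0.06,0,0],[-0.8,-0.58,-0.06,0,0],[-0.8,-0.58,-0.06,0,0],[-0.8,-0.58,-0.06,0,0]]'; python3 -m inch '[[-0.8,-0.58,0,0.2,0],[-0.8,-0.58,0,0.2,0],[-0.8,-0.58,0,0.2,0],[-0.8,-0.58,0,0.2,0],[-0.8,-0.58,0,0.2,0]]'; python3 p.py .599 -.2215 .24 90
```

```text
time_s: 1.9
tcp_pos: [0.3494, 0.2486, 0.2467]
eef_rot: [180.0, 0.0, 153.4]
contact_force: [1.7, -0.4, 0.8]
finger_gap: 0.0855
gripper_force: 0.0
time_s: 2.4
tcp_pos: [0.4636, 0.029, 0.2466]
eef_rot: [180.0, 0.0, 130.5]
contact_force: [1.1, -0.1, 1.3]
finger_gap: 0.0855
gripper_force: 0.0
t 2.4 tcp [0.4636 0.029  0.2466] [1.7996e+02 3.0000e-02 1.3047e+02] | units [-1.114  -0.2382  0.0266] turn 0.3531 rows 5.697568236854404 4.710843563889021
```

```bash
python3 -m inch '[[-0.97,-0.24,0,0.353,0],[-0.97,-0.24,0,0.353,0],[-0.97,-0.24,0,0.353,0],[-0.97,-0.24,0,0.353,0],[-0.97,-0.24,0,0.353,0]]' >/dev/null; python3 -m inch '[[0,-0.02,0.03,0,0],[0,-0.02,0.03,0,0],[0,-0.02,0.03,0,0]]'; python3 - <<'E'
from h import *
np.set_printoptions(precision=4,suppress=True)
c=cam('wrist'); save(c,'w1.png'); print(c['hand_eye'])
for k in ['cap_down_center','cap_up_center']:
    for d in robot.silhouettes('wrist',k)[:3]: 
        P,r,q=cloud(c,d['mask']); print(k,d['p'],d['box'],np.median(P,0))
P,r,q=cloud(c)
A=P[(np.hypot(P[:,0]-.6,P[:,1]+.22)<.045)&(P[:,2]>.028)&(P[:,2]<.045)]
print(len(A),cv2.minEnclosingCircle((A[:,:2]*1000).astype(np.float32)),np.median(A[:,2]))
t=c['img'].astype(int)
plan(.599,-.2215,.24,90)
E
```

```text
time_s: 3.2
tcp_pos: [0.5693, -0.1912, 0.2387]
eef_rot: [-180.0, -0.0, 90.1]
contact_force: [0.2, 0.2, 0.9]
finger_gap: 0.0853
gripper_force: 0.0
[[ 0.0007 -0.9579 -0.287   0.0722]
 [ 1.      0.0006  0.0007 -0.0006]
 [-0.0005 -0.287   0.9579 -0.1428]
 [ 0.      0.      0.      1.    ]]
cap_down_center 0.97 [275.4, 179.3, 332.0, 235.6] [ 0.5968 -0.2196  0.0339]
cap_down_center 0.91 [230.2, 87.8, 287.8, 145.1] [ 0.553  -0.1288  0.034 ]
cap_down_center 0.83 [392.6, 237.4, 459.3, 292.6] [ 0.7302 -0.2797  0.0337]
cap_up_center 0.65 [123.9, 184.0, 181.0, 237.7] [ 0.4373 -0.2286  0.0157]
2263 ((597.5567626953125, -222.9793243408203), 27.85962677001953) 0.03400621080120492
t 3.35 tcp [ 0.5698 -0.1909  0.2397] [179.93   0.02  90.16] | units [-0.1227  0.1163 -0.001 ] turn 0.0014 rows 0.8450402767147109 0.018803352091609278
```

View pics/w1.png

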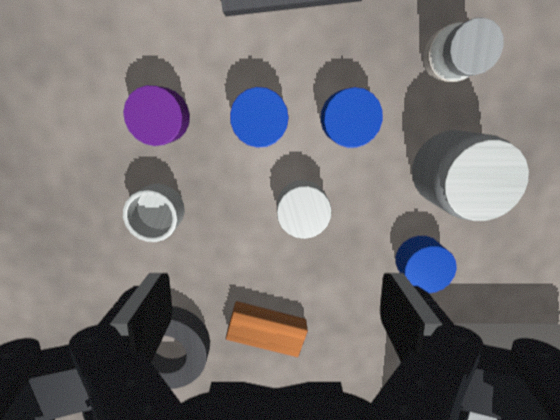

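The wrist view shows the silver closed-top cap at (304,212), between the rim-up cup at (150,216) and the blue ones. It's clear to the sides along world x. I'll go down on it.

```bash
python3 -m inch '[[-0.126,0.113,0.1,0,0],[-0.126,0.113,0.3,0,0],[-0.126,0.113,0.5,0,0],[-0.126,0.113,0.65,0,0],[-0.126,0.113,0.75,0,0]]'; python3 p.py .598 -.2225 .012 90
```

```text
time_s: 3.85
tcp_pos: [0.5969, -0.2219, 0.0487]
eef_rot: [-179.8, -0.1, 90.1]
contact_force: [0.6, 0.4, 0.5]
finger_gap: 0.0854
gripper_force: 0.0
t 3.85 tcp [ 0.5969 -0.2219  0.0487] [-1.7983e+02 -9.0000e-02  9.0140e+01] | units [-0.0025  0.0047  0.1467] turn 0.0013 rows 0.7340078993660953 0.016803364722382825
```

```bash
python3 -m inch '[[-0.002,0.003,0.08,0,0],[-0.002,0.003,0.148,0,0],[-0.002,0.003,0.148,0,0],[-0.002,0.003,0.148,0,0.2],[-0.002,0.003,0.148,0,0.4]]' 50; python3 -m inch '[[0,0,0,0,0.6],[0,0,0,0,0.8],[0,0,0,0,1],[0,0,0,0,1],[0,0,0,0,1]]' 50
```

```text
time_s: 4.35
tcp_pos: [0.5997, -0.2241, 0.016]
eef_rot: [179.9, 0.1, 90.1]
contact_force: [-4.5, -0.1, 2.5]
finger_gap: 0.0592
gripper_force: 1.5
time_s: 4.85
tcp_pos: [0.5999, -0.2243, 0.0166]
eef_rot: [179.8, 0.1, 90.1]
contact_force: [-0.9, 1.0, 6.3]
finger_gap: 0.0542
gripper_force: 52.9
```

```bash
python3 -m inch '[[0,0,-0.1,0,1],[0,0,-0.25,0,1],[0,0,-0.4,0,1],[0,0,-0.4,0,1]]' 50; python3 - <<'E'
from h import *
np.set_printoptions(precision=4,suppress=True)
c=cam('wrist'); save(c,'w2.png')
for d in robot.silhouettes('wrist','cap_down_center')[:2]:
    P,r,q=cloud(c,d['mask']); print(d['p'],d['box'],np.median(P,0),T_tool()[:3,3])
plan(.58,.035,.14,95.8)
E
```

```text
time_s: 5.25
tcp_pos: [0.6019, -0.2256, 0.1213]
eef_rot: [179.4, 0.3, 90.1]
contact_force: [0.3, 0.4, -0.7]
finger_gap: 0.0545
gripper_force: 53.6
0.98 [1.7, 11.1, 100.5, 110.5] [ 0.4629 -0.13    0.0336] [ 0.5992 -0.2242  0.1158]
0.76 [146.5, 13.8, 245.0, 108.4] [ 0.5537 -0.1298  0.034 ] [ 0.5992 -0.2242  0.1158]
t 5.35 tcp [ 0.5992 -0.2242  0.1158] [179.85   0.07  90.06] | units [ 1.0369 -0.0755 -0.0983] turn -0.0501 rows 5.221157844353589 0.6679919532873398
```

View pics/w2.png

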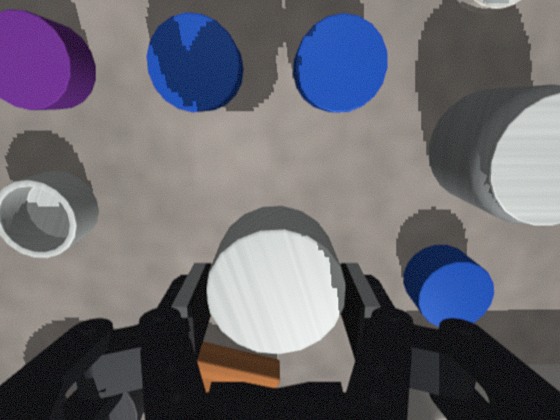

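The cap is held, with its closed face at about (276,291) between the fingers. Now a look at the pocket with the cap still in hand.

```bash
python3 -m inch '[[0.15,-0.02,-0.1,-0.05,1],[0.35,-0.076,-0.16,-0.05,1],[0.55,-0.076,-0.16,-0.05,1],[0.68,-0.076,-0.16,-0.05,1],[0.68,-0.076,-0.16,-0.05,1]]'; python3 -m inch '[[0,0,0,0,1],[0,0,0,0,1]]'; python3 - <<'E'
from h import *
np.set_printoptions(precision=4,suppress=True)
c=cam('wrist'); save(c,'w3.png'); T=T_tool()
for k,z in [('pocket',.012),('hinge',.08)]:
  for d in robot.tip_of('wrist',k)[:2]: print(k,d['p'],d['position'],at_d(c,*d['position']),at_z(c,*d['position'],z))
P,r,q=cloud(c)
Q=(P-T[:3,3])@T[:3,:3]
m=(np.hypot(Q[:,0],Q[:,1])<.05)&(abs(Q[:,2]+.022)<.012)
A=Q[m]; print('cap in tool',len(A),np.percentile(A,[1,50,99],axis=0))
B=P[(P[:,2]>.016)&(P[:,2]<.025)]; print('blk z',np.median(B[:,2]),np.percentile(B,[1,99],axis=0))
plan(.58,.035,.14,95.8)
E
```

```text
time_s: 5.85
tcp_pos: [0.5783, -0.0493, 0.1531]
eef_rot: [-179.8, -0.1, 96.1]
contact_force: [0.5, 0.6, -1.4]
finger_gap: 0.0546
gripper_force: 53.6
time_s: 6.05
tcp_pos: [0.5793, -0.0549, 0.1534]
eef_rot: [-179.9, -0.0, 95.8]
contact_force: [-0.2, -0.4, -1.8]
finger_gap: 0.0542
gripper_force: 53.6
cap in tool 17253 [[-0.0238 -0.0392 -0.0331]
 [ 0.0059 -0.0008 -0.0174]
 [ 0.0282  0.0378 -0.0113]]
blk z 0.02006132449704584 [[ 0.4774 -0.1463  0.0174]
 [ 0.7384  0.0887  0.0232]]
t 6.2 tcp [ 0.5795 -0.0553  0.1538] [-179.96   -0.01   95.69] | units [0.3593 0.0378 0.0553] turn -0.001 rows 1.8276827445267934 0.01338301066259797
```

View pics/w3.png

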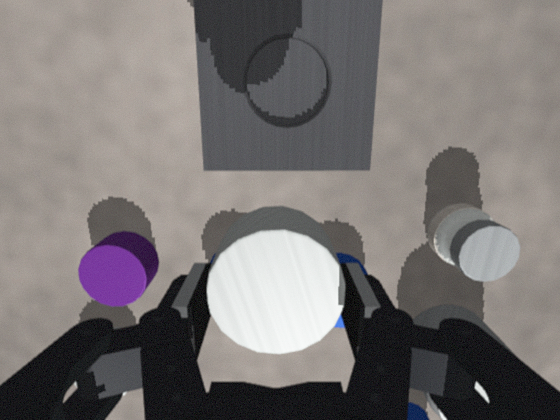

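Held cap top at (276,291); pocket ring at about (288,81). I'll fit both circles from depth.

```bash
cat >> h.py <<'E'
def circ(X):
    A=np.c_[X,np.ones(len(X))]; s=np.linalg.lstsq(A,(X**2).sum(1),rcond=None)[0]
    return s[0]/2,s[1]/2,np.sqrt(s[2]+s[0]**2/4+s[1]**2/4)
def heights(c):
    z=c['z_map']; r,q=np.indices(z.shape); R=c['c2w']
    p=np.stack([(q-c['cx'])/c['f']*z,(r-c['cy'])/c['f']*z,z],-1)@R[:3,:3].T+R[:3,3]; return p
E
cat > m.py <<'E'
from h import *
np.set_printoptions(precision=4,suppress=True)
c=cam('wrist'); T=T_tool(); W=heights(c); Z=W[...,2]
g=cv2.GaussianBlur(Z.astype(np.float32),(5,5),0)
# block top and its hole
low=((g<.0165)&(g>.006)).astype(np.uint8)
n,l,st,ce=cv2.connectedComponentsWithStats(low)
for i in range(1,n):
    if st[i][4]>1500 and np.hypot(*(W[int(ce[i][1]),int(ce[i][0]),:2]-[.58,.035]))<.03:
        cn=max(cv2.findContours((l==i).astype(np.uint8),0,1)[0],key=len)[:,0]
        X=np.array([at_z(c,v,u,.0165)[:2] for u,v in cn]); a=circ(X)
        k=abs(np.hypot(*(X-a[:2]).T)-a[2])<.0015; print('pocket',ce[i],st[i][4],np.array(a),k.mean(),np.array(circ(X[k])), 'floor',np.median(Z[l==i]))
        print('hough-like on img:')
# cap
Q=(W-T[:3,3])@T[:3,:3]
top=((abs(Q[...,2]-np.median(Q[286:296,270:280,2]))<.002)&(c['img'].mean(2)>120)).astype(np.uint8)
n,l,st,ce=cv2.connectedComponentsWithStats(top); i=l[291,276]
zc=np.median(Z[l==i]); cn=max(cv2.findContours((l==i).astype(np.uint8),0,1)[0],key=len)[:,0]
cn=cv2.convexHull(cn)[:,0]
X=np.array([at_z(c,v,u,zc)[:2] for u,v in cn]); a=circ(X); k=abs(np.hypot(*(X-a[:2]).T)-a[2])<.001
b=np.array(circ(X[k])); print('cap top z',zc,'fit',np.array(a),k.mean(),b,'in tool',T[:3,:3].T@(np.array([b[0],b[1],zc])-T[:3,3]))
print('tilt',[np.polyfit(Q[l==i][:,j],Q[l==i][:,2],1)[0] for j in (0,1)])
cv2.imwrite('pics/dbg.png',low*255)
print(T[:3,3])
E
python3 m.py
```

```text
pocket [285.9528  79.6424] 5380 [0.5777 0.034  0.03  ] 0.9525691699604744 [0.5778 0.0341 0.0301] floor 0.012101775454841174
hough-like on img:
cap top z 0.17127453441544285 fit [ 0.5788 -0.0545  0.0273] 1.0 [ 0.5788 -0.0545  0.0273] in tool [ 0.0007 -0.0007 -0.0174]
tilt [np.float64(-0.00039666495517341494), np.float64(0.0019090833248362746)]
[ 0.5795 -0.0552  0.1539]
```

```bash
python3 -m inch '[[0.18,0.02,0,0,1],[0.353,0.031,0.1,0,1],[0.353,0.031,0.25,0,1],[0.353,0.031,0.36,0,1],[0.353,0.031,0.36,0,1]]' 50 >/dev/null;  python3 -m inch '[[0,0,0,0,1],[0,0,0,0,1],[0,0,0,0,1]]'; python3 m.py | tail -3
```

```text
time_s: 7.05
tcp_pos: [0.5796, 0.034, 0.0661]
eef_rot: [179.8, 0.0, 95.7]
contact_force: [-0.6, -0.0, -0.9]
finger_gap: 0.0545
gripper_force: 53.5
cap top z 0.08357512259831777 fit [0.5788 0.0349 0.0273] 1.0 [0.5788 0.0349 0.0273] in tool [ 0.0008 -0.0004 -0.0177]
tilt [np.float64(-6.586541309308524e-05), np.float64(0.0008717974297636694)]
[0.5794 0.0341 0.0659]
```

```bash
python3 -m inch '[[-0.003,-0.003,0.05,0,1],[-0.003,-0.003,0.09,0,1],[-0.003,-0.003,0.11,0,1],[-0.003,-0.003,0.118,0,1]]'; python3 -m inch '[[0,0,0.006,0,1],[0,0,0.012,0,1],[0,0,0.018,0,1],[0,0,0.024,0,1]]'
```

```text
time_s: 7.5
tcp_pos: [0.5771, 0.0337, 0.0335]
eef_rot: [-179.9, -0.0, 95.8]
contact_force: [0.2, -0.1, -1.4]
finger_gap: 0.0547
gripper_force: 53.6
time_s: 7.9
tcp_pos: [0.5779, 0.0337, 0.0289]
eef_rot: [180.0, -0.0, 95.8]
contact_force: [-0.1, -0.7, -0.9]
finger_gap: 0.0546
gripper_force: 53.6
```

```bash
python3 -m inch '[[0,0,0.006,0,1],[0,0,0.01,0,1],[0,0,0.01,0,1]]'; python3 -m inch '[[0,0,0,0,0.6],[0,0,0,0,0.3],[0,0,0,0,0.1],[0,0,0,0,0],[0,0,0,0,0]]'; python3 -m inch '[[0,0,-0.1,0,0],[0,0,-0.3,0,0],[0,0,-0.5,0,0],[0,0,-0.7,0,0],[0,0,-0.7,0,0]]'
```

```text
time_s: 8.2
tcp_pos: [0.5779, 0.0337, 0.0285]
eef_rot: [179.9, 0.0, 95.8]
contact_force: [-6.7, -0.3, 15.3]
finger_gap: 0.0544
gripper_force: 55.2
time_s: 8.7
tcp_pos: [0.5778, 0.0337, 0.0261]
eef_rot: [-180.0, -0.0, 95.8]
contact_force: [-0.6, -0.2, 0.4]
finger_gap: 0.0855
gripper_force: 0.0
time_s: 9.2
tcp_pos: [0.5814, 0.0335, 0.2089]
eef_rot: [179.2, 0.1, 95.8]
contact_force: [0.0, 0.4, 0.3]
finger_gap: 0.0855
gripper_force: 0.0
```

```bash
python3 -m inch '[[0,0,-0.2,0,0],[0,0,-0.3,0,0],[0.1,0,-0.4,-0.1,0],[0.2,0,-0.5,-0.2,0],[0.25,0,-0.5,-0.3,0]]' >/dev/null; python3 - <<'E'
from h import *
np.set_printoptions(precision=4,suppress=True)
c=cam('wrist'); W=heights(c); top=cv2.inRange(W[...,2],.042,.052)
n,l,st,ce=cv2.connectedComponentsWithStats(top)
for i in range(1,n):
    if st[i][4]>300:
        cn=cv2.convexHull(max(cv2.findContours((l==i).astype(np.uint8),0,1)[0],key=len))[:,0]
        zc=np.median(W[l==i][:,2]); print(ce[i],st[i][4],zc,np.array(circ(np.array([at_z(c,v,u,zc)[:2] for u,v in cn]))))
plan(.5566,.2452,.33,185.8)
E
```

```text
[506.7947  49.0202] 2377 0.04950707488506895 [0.7105 0.3505 0.0568]
[251.4987 211.0147] 1494 0.045956067564796116 [0.577  0.0352 0.0277]
t 9.75 tcp [0.5716 0.0988 0.3277] [179.8    0.03 122.47] | units [ 0.5264  0.2637 -0.0084] turn -0.5527 rows 2.9442057484271404 7.3724753932194504
```

Cap top is at 46 mm and centred: seated and released. Now over the handle.

```bash
python3 -m inch '[[0.1,0.05,-0.02,-0.07,0],[0.25,0.12,-0.02,-0.15,0],[0.4,0.2,-0.02,-0.22,0],[0.52,0.264,-0.02,-0.3,0],[0.526,0.264,-0.02,-0.37,0]]' >/dev/null; python3 p.py .5566 .2452 .33 185.8
```

```text
t 10.25 tcp [0.558  0.246  0.3295] [-1.8000e+02 -1.5000e-01  1.6439e+02] | units [ 0.0045 -0.0044 -0.0019] turn -0.1868 rows 0.032861932790577836 2.4922126028639724
```

```bash
python3 -m inch '[[0,0,0,-0.07,0],[0,0,0,-0.14,0],[0,0,0,-0.187,0],[0,0,0,-0.187,0]]' >/dev/null; python3 - <<'E'
from h import *
np.set_printoptions(precision=4,suppress=True)
c=cam('wrist'); save(c,'w4.png'); W=heights(c)
for d in robot.tip_of('wrist','handle')[:2]: print(d['p'],d['position'],at_z(c,*d['position'],.2075),at_d(c,*d['position']))
b=cv2.inRange(W[...,2],.206,.222); n,l,st,ce=cv2.connectedComponentsWithStats(b)
for i in range(1,n):
    if st[i][4]>200:
        A=W[l==i]; v=np.linalg.svd(A-A.mean(0),full_matrices=False)[2][0]
        print(ce[i],st[i],'mid',(A.max(0)+A.min(0))/2,'med',np.median(A,0),'topz',np.percentile(A[:,2],98),'yaw',np.degrees(np.arctan2(v[1],v[0])))
plan(.5566,.2452,.33,185.8)
E
```

```text
0.71 [202.4, 283.5] [0.5564 0.2471 0.2075] [0.5546 0.2472 0.213 ]
[280.5565 197.4734] [ 268  136   21  126 1937] mid [0.5554 0.2431 0.2112] med [0.5509 0.2444 0.2125] topz 0.21452157394506194 yaw 5.96378606560419
t 10.75 tcp [0.5589 0.2421 0.3305] [-179.98   -0.07 -174.86] | units [0.008  0.0133 0.0019] turn -0.0057 rows 0.07831445152928003 0.0765279520249174
```

View pics/w4.png

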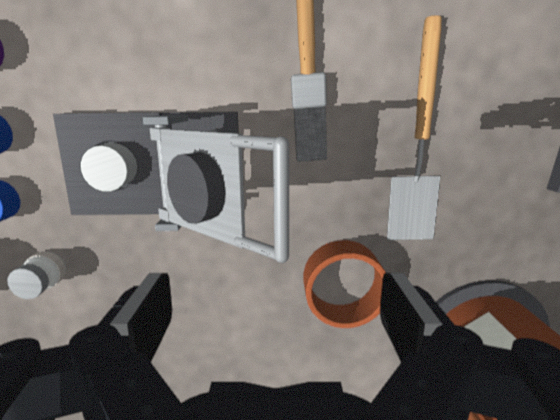

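```bash
python3 p.py .5562 .2458 .187 185.9; python3 -m inch '[[0.01,0.016,0.15,-0.005,0.3],[0.01,0.016,0.3,-0.005,0.3],[0.01,0.016,0.4,-0.005,0.3],[0.01,0.016,0.45,-0.005,0.3]]';python3 p.py .5562 .2458 .187 185.9
```

```text
t 10.75 tcp [0.5589 0.2421 0.3305] [-1.7998e+02 -7.0000e-02 -1.7486e+02] | units [0.0087 0.016  0.5739] turn -0.0066 rows 2.87075456396786 0.08816939556391888
time_s: 11.15
tcp_pos: [0.5549, 0.2457, 0.2159]
eef_rot: [-180.0, -0.3, -174.2]
contact_force: [-0.5, 0.4, 0.7]
finger_gap: 0.0596
gripper_force: 0.0
t 11.15 tcp [0.5549 0.2457 0.2159] [-179.95   -0.26 -174.2 ] | units [-5.900e-03  1.000e-04  1.154e-01] turn -0.0009 rows 0.5777166815279569 0.011562756249561604
```

```bash
python3 -m inch '[[-0.003,0,0.06,0,0.3],[-0.003,0,0.115,0,0.3],[-0.003,0,0.115,0,0.4],[-0.003,0,0.115,0,0.6],[-0.003,0,0.115,0,0.8]]' 40; python3 -m inch '[[0,0,0,0,0.9],[0,0,0,0,1],[0,0,0,0,1],[0,0,0,0,1],[0,0,0,0,1]]' 40
```

```text
time_s: 11.65
tcp_pos: [0.5574, 0.2464, 0.1914]
eef_rot: [180.0, 0.1, -174.1]
contact_force: [-0.4, 0.7, 0.0]
finger_gap: 0.0235
gripper_force: 0.0
time_s: 12.15
tcp_pos: [0.5573, 0.2461, 0.1913]
eef_rot: [180.0, 0.1, -174.0]
contact_force: [-0.3, -2.6, 5.7]
finger_gap: 0.0107
gripper_force: 39.2
```

```bash
python3 -c "
import numpy as np
b=lambda t:np.array([-180*np.cos(t)-8*np.sin(t),180*np.sin(t)-8*np.cos(t)])/250
e=[2.4,2.27,2.14,2.01,1.88,1.752]
for a,z in zip(e,e[1:]):
  print([ [round(float(v),4) for v in (b(t)-b(a))*[1,-1]] for t in np.linspace(a,z,6)[1:]])"
```

```text
[[-0.0134, -0.0131], [-0.0272, -0.0258], [-0.0413, -0.0381], [-0.0557, -0.0501], [-0.0704, -0.0617]]
[[-0.015, -0.0112], [-0.0303, -0.022], [-0.0459, -0.0325], [-0.0617, -0.0425], [-0.0778, -0.0521]]
[[-0.0163, -0.0092], [-0.0329, -0.0179], [-0.0497, -0.0262], [-0.0667, -0.0341], [-0.0839, -0.0415]]
[[-0.0174, -0.007], [-0.035, -0.0135], [-0.0527, -0.0196], [-0.0706, -0.0252], [-0.0886, -0.0303]]
[[-0.0179, -0.0046], [-0.0358, -0.0087], [-0.0539, -0.0124], [-0.0721, -0.0156], [-0.0903, -0.0184]]
```

```bash
python3 -m inch '[[0,-0.013,-0.013,0,1],[0,-0.027,-0.026,0,1],[0,-0.041,-0.038,0,1],[0,-0.056,-0.05,0,1],[0,-0.07,-0.062,0,1]]' 40; python3 -m inch '[[0,-0.015,-0.011,0,1],[0,-0.03,-0.022,0,1],[0,-0.046,-0.032,0,1],[0,-0.062,-0.042,0,1],[0,-0.078,-0.052,0,1]]' 40; python3 - <<'E'
from h import *
np.set_printoptions(precision=4,suppress=True)
p=np.array([.578,.034]); u=np.array([-.101,.995])
s=robot.get_state(); t=s['tcp_pos']; y=(t[:2]-p)@u-.085; z=t[2]+.019-.08
print(y,z,np.hypot(y,z),'theta',np.pi-np.arctan2(z,y)-np.arctan2(8,180))
E
```

```text
time_s: 12.65
tcp_pos: [0.5589, 0.2299, 0.2062]
eef_rot: [179.8, 0.1, -174.0]
contact_force: [1.5, 6.1, 0.3]
finger_gap: 0.0103
gripper_force: 39.0
time_s: 13.15
tcp_pos: [0.5609, 0.211, 0.2199]
eef_rot: [179.8, 0.1, -174.0]
contact_force: [1.0, 6.9, 4.4]
finger_gap: 0.0103
gripper_force: 38.9
0.09284179989064557 0.15889307016372933 0.18402882261480263 theta 2.0551792165442047
```

```bash
python3 -m inch '[[0,-0.016,-0.009,0,1],[0,-0.033,-0.018,0,1],[0,-0.05,-0.026,0,1],[0,-0.067,-0.034,0,1],[0,-0.084,-0.042,0,1]]' 40; python3 -m inch '[[0,-0.017,-0.007,0,1],[0,-0.035,-0.014,0,1],[0,-0.053,-0.02,0,1],[0,-0.071,-0.025,0,1],[0,-0.089,-0.03,0,1]]' 40;  python3 - <<'E'
from h import *
np.set_printoptions(precision=4,suppress=True)
p=np.array([.578,.034]); u=np.array([-.101,.995])
s=robot.get_state(); t=s['tcp_pos']; y=(t[:2]-p)@u-.085; z=t[2]+.015-.08
print(y,z,np.hypot(y,z),'theta',np.pi-np.arctan2(z,y)+np.arctan2(8,180))
E
```

```text
time_s: 13.65
tcp_pos: [0.5631, 0.19, 0.2307]
eef_rot: [179.8, 0.2, -174.0]
contact_force: [-0.9, 6.0, 5.9]
finger_gap: 0.0108
gripper_force: 40.6
time_s: 14.15
tcp_pos: [0.5654, 0.1674, 0.2383]
eef_rot: [179.9, 0.2, -174.0]
contact_force: [-1.0, 5.1, 8.0]
finger_gap: 0.011
gripper_force: 41.7
0.04899983352776928 0.17333511466086693 0.18012785920074936 theta 1.890711492564565
```

```bash
python3 -m inch '[[0,-0.018,-0.005,0,1],[0,-0.036,-0.009,0,1],[0,-0.054,-0.012,0,1],[0,-0.07,-0.015,0,1],[0,-0.082,-0.017,0,1]]' 40 >/dev/null; python3 -m inch '[[0,-0.006,-0.001,0,1],[0,-0.009,-0.002,0,1],[0,-0.009,-0.002,0,1],[0,-0.009,-0.002,0,1]]' 40;  python3 - <<'E'
from h import *
np.set_printoptions(precision=4,suppress=True)
p=np.array([.578,.034]); u=np.array([-.101,.995])
s=robot.get_state(); t=s['tcp_pos']; y=(t[:2]-p)@u-.085; z=t[2]+.015-.08
print(y,z,np.hypot(y,z),'theta',np.pi-np.arctan2(z,y)+np.arctan2(8,180))
for n in ['scene','top']:
    c=cam(n); save(c,n+'9.png')
    for k in ['handle','hinge']:
        for d in robot.tip_of(n,k)[:1]:
            h=.258 if k=='handle' else .08; g=at_z(c,*d['position'],h); print(n,k,d['p'],np.round(d['position']),g,'standy',(g[:2]-p)@u)
a=cv2.imread('pics/scene9.png')[100:320,180:460]; cv2.imwrite('pics/scene9c.png',cv2.resize(a,(760,597),interpolation=cv2.INTER_CUBIC))
E
```

```text
time_s: 15.05
tcp_pos: [0.5678, 0.1438, 0.2423]
eef_rot: [180.0, 0.1, -174.0]
contact_force: [0.2, 1.5, 7.1]
finger_gap: 0.0103
gripper_force: 42.4
0.025293861134816298 0.17731737513805695 0.17911234166566464 theta 1.7569030348559045
scene handle 0.97 [169. 332.] [0.5598 0.1449 0.258 ] standy 0.11221331279626255
scene hinge 0.64 [224. 311.] [0.5598 0.1107 0.08  ] standy 0.07816492450738909
top handle 0.61 [214. 216.] [0.5715 0.1432 0.258 ] standy 0.10929442382203826
top hinge 0.55 [226. 233.] [0.5693 0.122  0.08  ] standy 0.0884172636158137
```

View pics/scene9c.png

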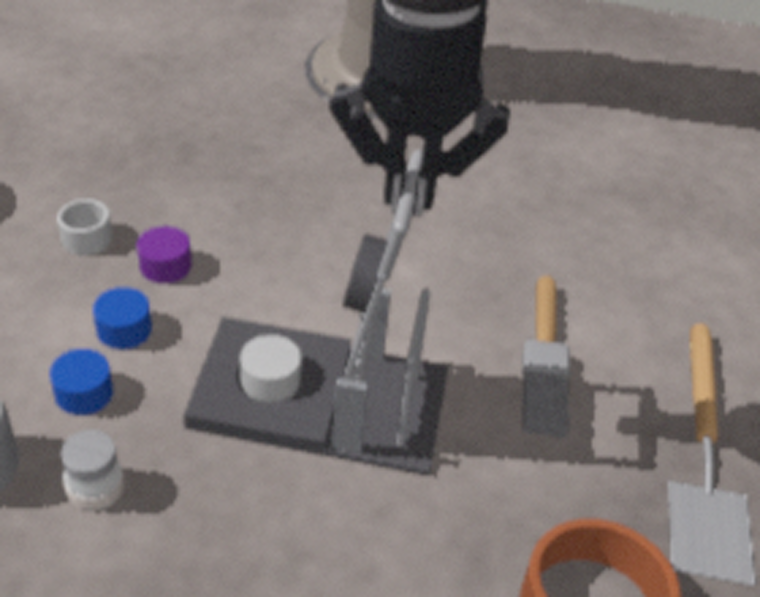

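The cover is held at balance, with the bar at crop (412,175) between the fingers. The cap is seated at (270,365). I'll hold a moment and hand in.

```bash
python3 -m inch '[[0,0,0,0,1],[0,0,0,0,1],[0,0,0,0,1],[0,0,0,0,1],[0,0,0,0,1]]' 40; python3 -c "
from station import robot
print(robot.sign_off())"
```

```text
time_s: 15.85
tcp_pos: [0.5678, 0.1438, 0.2423]
eef_rot: [180.0, 0.1, -174.0]
contact_force: [0.5, 2.3, 6.1]
finger_gap: 0.0102
gripper_force: 42.4
the job is handed in; nothing more can be done
None
```

I handed the job in at 15.9 s: the rim-down aluminium cap is seated in the pocket and released, and the arm is still holding the cover by its handle at about 1.757 rad (target 1.752); the hand-in returned no verdict.

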